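# Lock the end stop of a bread slicing board into its hidden notch

### The job

Fit the loose end stop to the bread slicing board: reach its tooth into the steel rail at the left end of the rail's opening, set it lightly on the channel floor there, and slide it to the right along the floor until it drops into the notch hidden under the hood. Stop there, let the stop go down fully so that its foot stands flat on the board, and let go. Slide gently, never forcing the stop against the rail, and leave the bowl, the glass and the two jars where they are.

Things in the scene. Friction and masses are not known exactly. Their poses are not given: they have to be found in the camera images.
- slicing_board: Fixed wooden board, 150 mm (x) by 340 mm (y) by 10 mm thick, turned up to 0.25 rad, with a hooded steel rail (x = 12 to 72 mm, top at z = 56 mm) along its rear edge. Origin: centre of the underside; x points to the rear (away from the robot), y left, z up. The middle of the rail's front, y = -80 to +80 mm, is open: the mouth of a channel, floor z = 30, hood z = 51, back wall x = 64 mm.
- channel_mid (a point): Point on the channel floor at the middle of the opening, x = 54, y = 0, z = 30 mm in the board frame. The floor is flat but for one notch, out of sight under the hood and elsewhere each time: x = 44 to 64 mm, 12 mm along y, 10 mm deep, its centre somewhere in y = -45 to +45 mm.
- opening_left (a point): Point on the channel floor at the left end of the opening (x = 54, y = +80, z = 30 mm in the board frame). A side wall closes the channel there.
- opening_right (a point): The same at the right end of the opening (y = -80 mm).
- end_stop: Loose end stop, about 0.2 kg, standing on the worktop at first. Origin: centre of its underside, z up, x towards its finger. Dark wood: foot 36 x 36 x 10 mm, plate above it (36 mm along x, 16 mm along y) up to z = 60 mm. Steel finger 8 mm wide, 7 mm thick (z = 21 to 28 mm), out along +x to x = 71 mm. Fitted, its x axis is along the board's x and its origin at x = -12, z = 10 mm in the board frame.
- stop_grip (a point): Centre of the square grip on top of the end stop, x = 0, y = 0, z = 82 mm in its frame; the grip is 24 x 24 mm, from z = 60 to 102 mm.
- tooth_tip (a point): Centre of the lower face of the tooth (10 mm along x, 8 mm along y) that points down from the finger's end: x = 66, y = 0, z = 13 mm in the frame of the end stop. With the tip on the channel floor the foot hangs 7 mm over the board; in the notch the tip goes 7 mm below the floor, and the foot stands on the board.
- herb_jar: Bystander: tall jar with a green lid, 45 mm wide, 108 mm high, behind the board; origin at the centre of its underside.
- spice_jar: Bystander: spice jar with a red lid, 47 mm wide, 97 mm high, left of and behind the board; origin at the centre of its underside.
- white_bowl: Bystander: small white bowl of pasta, 98 mm wide, 61 mm high, right of and in front of the board; origin at the centre of its underside.
- small_glass: Bystander: small glass, 49 mm wide, 62 mm high, behind the board; origin at the centre of its underside.
Things that resemble listed ones, but are neither listed nor needed, are in the scene too. Of the things shaped like the end_stop, the dark wooden one is meant.

How it is judged:
By the outcome, as a careful person would: the job done as asked, in the order asked, and still so for the second after the job is handed in, with the robot touching nothing.
It also fails if it takes over 51 s, if anything falls off the work surface, if the arm or the gripper's body presses on something with over 40 N, if the wrist force passes 120 N, or if a joint passes its speed limit or range.

### The arm

A 6-joint arm with a two-finger parallel gripper is mounted at the origin on a cart in front of the work surface, level with it; the furniture and walls round the work are solid. World frame = base frame: x ahead of the robot, y to its left, z up, the work surface at z = 0. Lengths are in m, angles in rad, forces in N, time in s.
With the tool pointing down it reaches from about 0.25 to 0.725 m from the base axis. Payload 4 kg.
Tool frame: the origin (TCP) lies on the centre line of the jaws, within the pads' length; the fingertips stand ahead of it and the grasp point (between the pads) lies 11 mm behind it (bot.tip_extent is the z of the fingertips in the tool frame, in m); z points along the fingers, y is the direction in which the jaws open and shut (so a half turn about z gives the same grasp; the last joint's range is limited). The gripper opens to 85 mm and grips with 20 to 120 N. Pads are 22 mm wide; open, the fingers measure 114 mm over their backs; the gripper's body (76 mm by 85 mm) begins 54 mm behind the grasp point. The pads swing forward as they close: fully open they stand 13 mm farther back than shut.
Start: joints at [-1.288, 0.241, 0.005, 1.335, 0, 1.571], TCP at [0.14, -0.48, 0.239] pointing down, gripper open.
Joint ranges: [-2.72, 2.72], [-1.05, 1.87], [-1.09, 1.28], [-1.99, 2.15], [-1.42, 1.44], [-3.14, 3.14]. Speed limits (rad/s): [2.79, 2.79, 3.14, 3.14, 3.14, 3.14].

### API

Orientations are given as a unit quaternion [x, y, z, w].
In Python, from workcell import bot gives the robot as it stands.
- The arm moves only by the shell command python3 -m jog 'ROWS'. ROWS is JSON, a list that holds one entry, the list of rows, each a list of 7 numbers: the shift along the world's x, y, z in m, then the turn, a rotation vector about the world's x, y, z in degrees, then the closure in counts, from 0 (fully open) to 255 (shut). In form: [[[tx, ty, tz, ax, ay, az, fingers], ...]]. A call has 1 to 10 rows; each row is the pose to reach, as a shift and turn from the pose commanded when the call began; what a row does not reach only later rows make up. A row lasts 1/12 s, in which the tool goes at most 41.7 mm and 7.16 degrees, less where a joint would pass 70% of its speed; a pose out of reach is approached as far as the arm can. A call with a gripper value outside its range is refused whole. The fingers move at their own pace and stop on an object; the grip force is fixed at half the most. Time passes only in rows, so rows that repeat a pose let the fingers close. It gives the time, the measured TCP pose, the force and the opening at its end, in the units of the state.
- bot.get_obs(): the state, without advancing time (a new reading comes with each control period).
- bot.camera(name): name is "scene" or "top" or "wrist"; returns the picture (420x560x3 uint8, blue, green, red); there is no depth.
- bot.camera_model(name): a dict with "K" (3x3 intrinsics, pixels), "T" (4x4, takes a point from camera to world coordinates). Camera axes: x right, y down, z forward; pixel columns grow to the right and rows downward; lengths in m; the calibration is good to about 2 mm. A picture is of the moment at which its call begins: read the wrist's pose just before it. camera_model takes no time and is no camera call; for the wrist camera it gives the pose at the moment of the call.
- bot.job_done(): hands the job in, once; it reports no verdict.
The state is a dict: "clock": time; "joint_pos": joint angles; "joint_vel": joint speeds; "tau": joint torques, N m; "eef_pos": TCP position; "tool_rot": TCP orientation; "ft_force": force on the tool from outside, world axes, zero at the start; "ft_torque": the same for the moment, N m; "grip_width": finger opening in m.
Only numpy, scipy, OpenCV 4.12 (cv2) and the standard library are available. Lean on these libraries where they do the work, as an engineer would, in place of code of your own. Each camera call takes 0.05 s, during which the arm holds its last target. There are 200 camera calls.

## Working session

There is one attempt and no reset: what is moved stays moved. The work goes in short steps, Python scripts to look and compute and a shell command to move; the robot and the scene stay as the last step left them, time stands still between calls to the robot, and variables do not carry over. Pictures are saved under pics/ and viewed, about 8 in all and at most 12, crops included, and the job is handed in when it is done.

```bash
mkdir -p pics; python3 - <<'E'
from workcell import bot
import cv2,numpy as np
o=bot.get_obs();print(o['clock'],o['eef_pos'],o['tool_rot'],o['grip_width'],bot.tip_extent)
for n in('top','scene'):
    m=bot.camera_model(n);print(n,np.round(m['K'],1).tolist(),np.round(m['T'],4).tolist())
    cv2.imwrite(f'pics/{n}0.png',bot.camera(n))
E
```

```text
0.0 [ 0.13933897 -0.47953903  0.23838736] [ 9.90023201e-01  1.40900332e-01 -1.49546302e-04 -1.06584718e-03] 0.08539662378266794 0.008
top [[538.5, 0.0, 281.3], [0.0, 538.5, 204.6], [0.0, 0.0, 1.0]] [[-0.0053, -0.9928, 0.1198, 0.4107], [-1.0, 0.0053, 0.0003, -0.0128], [-0.0009, -0.1198, -0.9928, 1.6285], [0.0, 0.0, 0.0, 1.0]]
scene [[391.4, 0.0, 279.5], [0.0, 391.4, 207.9], [0.0, 0.0, 1.0]] [[0.9989, -0.0285, 0.0362, 0.5471], [-0.0461, -0.608, 0.7926, -0.8256], [-0.0006, -0.7935, -0.6086, 0.7419], [0.0, 0.0, 0.0, 1.0]]
```

View pics/top0.png

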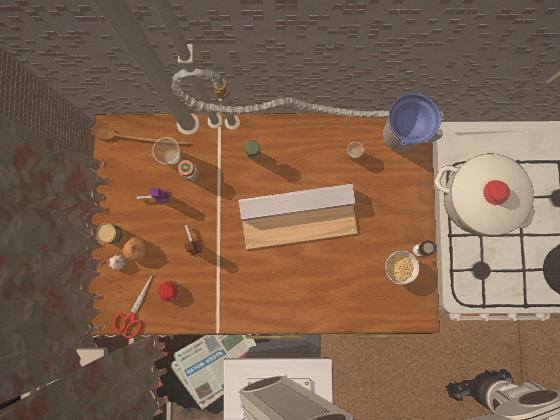

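View pics/scene0.png

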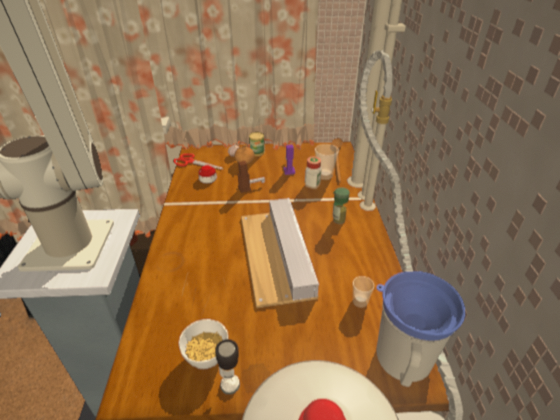

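The top view shows the dark stop at about (194,240) with its finger towards (188,228). The board spans (240..357, 185..248), with the rail at its rear. Next I'll enlarge both to pick out corners.

```bash
cat > h.py <<'E'
from workcell import bot
import cv2,numpy as np
def ray(m,uv,z):
    T=np.array(m['T']);d=T[:3,:3]@np.linalg.inv(m['K'])@[uv[0],uv[1],1]
    return T[:3,3]+d*(z-T[2,3])/d[2]
def proj(m,p):
    q=np.linalg.inv(m['T'])@[*p,1];q=np.array(m['K'])@q[:3];return q[:2]/q[2]
E
python3 - <<'E'
import cv2,numpy as np
a=cv2.imread('pics/top0.png')
b=cv2.resize(a[175:260,230:365],None,fx=5.9,fy=5.9,interpolation=cv2.INTER_CUBIC)[:, :796]
cv2.imwrite('pics/crop1.png',b)
c=cv2.resize(a[215:265,170:220],None,fx=10,fy=10,interpolation=cv2.INTER_CUBIC)
cv2.imwrite('pics/crop2.png',c)
E
```

```text
(no output)
```

View pics/crop1.png

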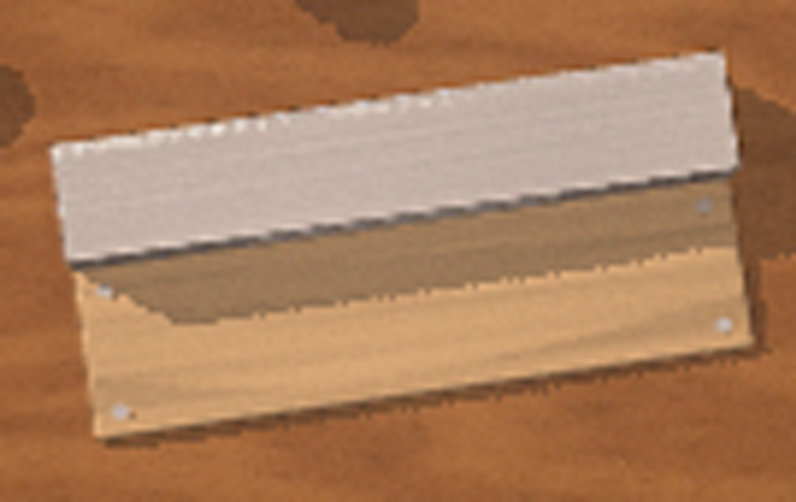

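View pics/crop2.png

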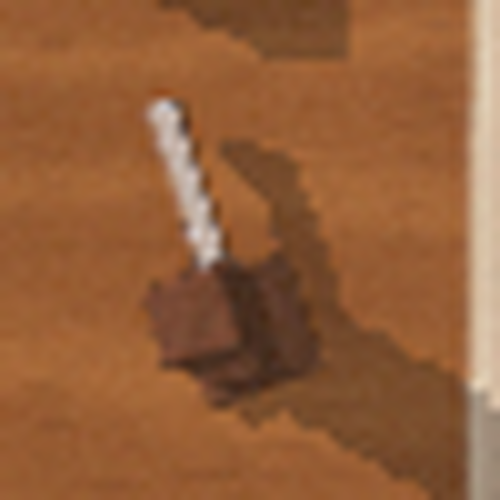

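The board crop gives rail-top corners (52,147), (722,52), (738,172), (68,264) and front corners (96,438), (752,345). The stop crop gives the grip top centre near (198,315) and the finger from (208,262) to its end at (165,103).

```bash
python3 - <<'E'
from h import *
m=bot.camera_model('top')
c1=lambda u,v:((u+.5)/5.9-.5+230,(v+.5)/5.9-.5+175)
c2=lambda u,v:((u+.5)/10-.5+170,(v+.5)/10-.5+215)
img=[c1(52,147),c1(722,52),c1(738,172),c1(68,264),c1(96,438),c1(752,345)]
z=[.056]*4+[.01]*2
W=np.array([ray(m,p,q) for p,q in zip(img,z)])
B=np.array([[72,170],[72,-170],[12,-170],[12,170],[-75,170],[-75,-170]])/1000
# rigid 2D fit
bc,wc=B.mean(0),W[:,:2].mean(0);H=(B-bc).T@(W[:,:2]-wc)
th=np.arctan2(H[0,1]-H[1,0],H[0,0]+H[1,1]);R=np.array([[np.cos(th),-np.sin(th)],[np.sin(th),np.cos(th)]])
t=wc-R@bc;print('board',t,th,np.degrees(th));print(np.round((W[:,:2]-(B@R.T+t))*1000,1).tolist())
print('grip',ray(m,c2(198,315),.102),'tip',ray(m,c2(165,103),.028),'root',ray(m,c2(208,262),.028))
for b in [[54,80],[54,0],[54,-80],[-12,68],[-12,45],[-12,-45]]: print(b,R@(np.array(b)/1000)+t)
a=np.array(ray(m,c2(165,103),.028)-ray(m,c2(208,262),.028));print('stop yaw',np.degrees(np.arctan2(a[1],a[0])))
w=bot.camera_model('wrist');print(np.round(w['T'],3).tolist(),np.round(w['K'],1).tolist());o=bot.get_obs();print(o['eef_pos'])
E
```

```text
board [ 0.56858711 -0.06296263] 0.13415176942055443 7.686330202009946
[[-1.0, -1.3], [-0.3, 0.3], [-1.4, 1.6], [-0.2, -1.4], [1.5, -0.9], [1.5, 1.7]]
grip [0.47810877 0.24838844 0.102     ] tip [0.5445004  0.27184856 0.028     ] root [0.49707398 0.2583206  0.028     ]
[54, 80] [0.61140195 0.02354107]
[54, 0] [ 0.62210193 -0.05574014]
[54, -80] [ 0.63280191 -0.13502135]
[-12, 68] [0.54759995 0.0028214 ]
[-12, 45] [ 0.55067619 -0.01997194]
[-12, -45] [ 0.56271367 -0.10916331]
stop yaw 15.920317354585382
[[0.281, -0.923, -0.262, 0.207], [-0.96, -0.271, -0.073, -0.461], [-0.003, 0.272, -0.962, 0.374], [0.0, 0.0, 0.0, 1.0]] [[359.5, 0.0, 282.3], [0.0, 359.5, 205.4], [0.0, 0.0, 1.0]]
[ 0.13937132 -0.47962074  0.23848806]
```

```bash
r='[0.339,0.728,0,0,0,2,0]'; python3 -m jog '[[[0.339,0.728,0,0,0,2,0],[0.339,0.728,0,0,0,2,0],[0.339,0.728,0,0,0,2,0],[0.339,0.728,0,0,0,2,0],[0.339,0.728,0,0,0,2,0],[0.339,0.728,0,0,0,2,0],[0.339,0.728,0,0,0,2,0],[0.339,0.728,0,0,0,2,0],[0.339,0.728,0,0,0,2,0],[0.339,0.728,0,0,0,2,0]]]'
```

```text
clock: 0.93
eef_pos: [0.3154, -0.1005, 0.2393]
tool_rot: [0.987, 0.158, 0.0, 0.0]
ft_force: [1.5, -1.2, 0.0]
grip_width: 0.0854
```

```bash
python3 -m jog '[[[0.163,0.348,0,0,0,0,0],[0.163,0.348,0,0,0,0,0],[0.163,0.348,0,0,0,0,0],[0.163,0.348,0,0,0,0,0],[0.163,0.348,0,0,0,0,0],[0.163,0.348,0,0,0,0,0],[0.163,0.348,0,0,0,0,0],[0.163,0.348,0,0,0,0,0],[0.163,0.348,0,0,0,0,0],[0.163,0.348,0,0,0,0,0]]]'
python3 - <<'E'
from h import *
o=bot.get_obs();print(o['eef_pos'],o['tool_rot']);m=bot.camera_model('wrist');np.savez('w1.npz',K=m['K'],T=m['T'])
cv2.imwrite('pics/w1.png',bot.camera('wrist'));print(proj(m,[.478,.248,.102]))
E
```

```text
clock: 1.77
eef_pos: [0.4928, 0.1991, 0.2382]
tool_rot: [0.983, 0.184, -0.003, -0.013]
ft_force: [-0.4, -0.3, 0.2]
grip_width: 0.0853
[0.49284968 0.19911129 0.23822194] [ 0.98285781  0.18386524 -0.00309933 -0.01320937]
[220.73382433 191.29165565]
```

View pics/w1.png

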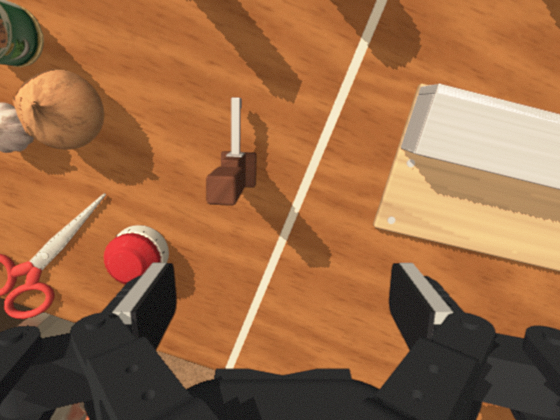

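The wrist view shows the stop's grip top near (222,190), against a prediction of (221,191). The finger runs from (235,153) to (236,98).

```bash
python3 - <<'E'
from h import *
m=np.load('w1.npz')
g=ray(m,(222.5,190),.102);a=ray(m,(235.5,98),.028);b=ray(m,(235,153),.028)
d=a-b;print(g,a,b,np.degrees(np.arctan2(d[1],d[0])),np.degrees(np.arctan2(*(a-g)[[1,0]])))
o=bot.get_obs();q=o['tool_rot'];print(o['eef_pos'],2*np.degrees(np.arctan2(q[1],q[0])))
E
python3 -m jog '[[[0,0,0,0,0,0,0]]]'
```

```text
[0.4794958  0.24704372 0.102     ] [0.5449857  0.27124026 0.028     ] [0.49682337 0.25492087 0.028     ] 18.71850114290064 20.277743652449974
[0.49391658 0.20008759 0.23799351] 21.22284404229106
clock: 1.9
eef_pos: [0.4917, 0.1978, 0.2381]
tool_rot: [0.983, 0.183, -0.004, -0.013]
ft_force: [0.2, -0.3, -0.3]
grip_width: 0.0853
```

```bash
cat >> h.py <<'E'
from scipy.spatial.transform import Rotation as Ro
def delta(p,yaw):
    o=bot.get_obs();y=np.radians(yaw)
    R=np.array([[np.cos(y),np.sin(y),0],[np.sin(y),-np.cos(y),0],[0,0,-1]])
    rv=(Ro.from_matrix(R)*Ro.from_quat(o['tool_rot']).inv()).as_rotvec(degrees=True)
    print('t',o['clock'],'eef',np.round(o['eef_pos'],4),'d',np.round(np.array(p)-o['eef_pos'],4),'rot',np.round(rv,2),'F',np.round(o['ft_force'],2),'T',np.round(o['ft_torque'],2),'w',round(o['grip_width'],4),'j',np.round(o['joint_pos'],2))
E
python3 -c "
from h import *
delta([.479,.247,.15],19)"
```

```text
t 1.9 eef [0.4917 0.1978 0.2381] d [-0.0127  0.0492 -0.0881] rot [-1.38 -0.67 -2.12] F [ 0.15 -0.29 -0.31] T [-0.05 -0.07  0.06] w 0.0853 j [0.37 0.3  0.09 1.36 0.03 3.14]
```

Joint 6 is at its limit, so I'll use the equivalent grasp half a turn away. That also puts the camera on the robot's side.

```bash
python3 -m jog '[[[-0.012,0.049,0,0,0,70,0],[-0.012,0.049,0,0,0,70,0],[-0.012,0.049,0,0,0,70,0],[-0.012,0.049,0,0,0,70,0],[-0.012,0.049,0,0,0,70,0],[-0.012,0.049,0,0,0,70,0],[-0.012,0.049,0,0,0,70,0],[-0.012,0.049,0,0,0,70,0],[-0.012,0.049,0,0,0,70,0],[-0.012,0.049,0,0,0,70,0]]]'
python3 -m jog '[[[0,0,0,0,0,70,0],[0,0,0,0,0,70,0],[0,0,0,0,0,70,0],[0,0,0,0,0,70,0],[0,0,0,0,0,70,0],[0,0,0,0,0,70,0],[0,0,0,0,0,70,0],[0,0,0,0,0,70,0],[0,0,0,0,0,70,0],[0,0,0,0,0,70,0]]]'
python3 -c "
from h import *
delta([.479,.247,.15],199)"
```

```text
clock: 2.73
eef_pos: [0.4786, 0.245, 0.2393]
tool_rot: [0.699, 0.715, -0.01, -0.009]
ft_force: [-0.2, -0.4, -0.0]
grip_width: 0.0858
clock: 3.57
eef_pos: [0.4786, 0.245, 0.2393]
tool_rot: [0.162, 0.987, -0.014, -0.002]
ft_force: [0.1, 0.3, -0.2]
grip_width: 0.0853
t 3.5667 eef [0.4786 0.245  0.2393] d [ 0.0004  0.002  -0.0893] rot [1.620e+00 1.000e-02 3.766e+01] F [ 0.08  0.29 -0.21] T [ 0.05  0.01 -0.01] w 0.0853 j [ 0.48  0.33  0.13  1.39 -0.02  0.81]
```

```bash
python3 -m jog '[[[0,0.002,-0.07,1.6,0,37.7,0],[0,0.002,-0.07,1.6,0,37.7,0],[0,0.002,-0.07,1.6,0,37.7,0],[0,0.002,-0.07,1.6,0,37.7,0],[0,0.002,-0.07,1.6,0,37.7,0],[0,0.002,-0.07,1.6,0,37.7,0],[0,0.002,-0.07,1.6,0,37.7,0],[0,0.002,-0.07,1.6,0,37.7,0]]]'
python3 - <<'E'
from h import *
delta([.479,.247,.075],199);m=bot.camera_model('wrist');np.savez('w2.npz',K=m['K'],T=m['T'])
cv2.imwrite('pics/w2.png',bot.camera('wrist'));print(proj(m,[.479,.247,.102]))
E
```

```text
clock: 4.23
eef_pos: [0.4789, 0.2473, 0.1695]
tool_rot: [-0.162, 0.987, 0.0, 0.0]
ft_force: [-0.0, -0.2, 0.1]
grip_width: 0.0855
t 4.2333 eef [0.4789 0.2473 0.1695] d [ 0.0001 -0.0003 -0.0945] rot [-0.02 -0.    0.35] F [-0.04 -0.16  0.09] T [0.03 0.   0.  ] w 0.0855 j [ 0.48  0.36 -0.02  1.19  0.    0.15]
[282.80094664 222.4768764 ]
```

View pics/w2.png

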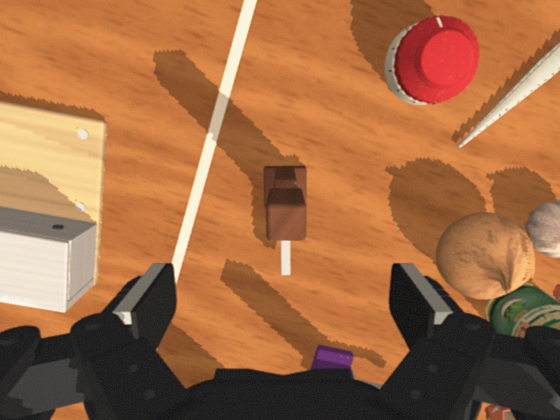

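The grip's top face is centred near (286,223), against a prediction of (283,222), and the finger is vertical in the image. That means about 1.5 mm to the left and yaw is good. I'll descend and close.

```bash
python3 -m jog '[[[0,0.0015,-0.03,0,0,0.3,0],[0,0.0015,-0.06,0,0,0.3,0],[0,0.0015,-0.08,0,0,0.3,0],[0,0.0015,-0.094,0,0,0.3,0],[0,0.0015,-0.094,0,0,0.3,0],[0,0.0015,-0.094,0,0,0.3,90],[0,0.0015,-0.094,0,0,0.3,140],[0,0.0015,-0.094,0,0,0.3,255],[0,0.0015,-0.094,0,0,0.3,255],[0,0.0015,-0.094,0,0,0.3,255]]]'
python3 -m jog '[[[0,0,0,0,0,0,255],[0,0,0,0,0,0,255],[0,0,0,0,0,0,255],[0,0,0,0,0,0,255]]]'
python3 -c "
from h import *
delta([.479,.247,.15],199)"
```

```text
clock: 5.12
eef_pos: [0.4802, 0.25, 0.0764]
tool_rot: [-0.166, 0.986, 0.001, 0.001]
ft_force: [0.7, -0.2, -0.1]
grip_width: 0.0257
clock: 5.45
eef_pos: [0.4804, 0.2501, 0.0765]
tool_rot: [-0.166, 0.986, 0.001, 0.002]
ft_force: [-0.0, 0.2, 6.1]
grip_width: 0.0232
t 5.45 eef [0.4804 0.2501 0.0765] d [-0.0014 -0.0031  0.0735] rot [-0.1   0.16 -0.06] F [-0.04  0.17  6.13] T [-0.13  0.07 -0.02] w 0.0232 j [ 0.48  0.44 -0.15  0.97  0.    0.15]
```

```bash
python3 -m jog '[[[0,0,0.03,0,0,0,255],[0,0,0.07,0,0,0,255],[0.002,-0.03,0.1,0,0,-2,255],[0.004,-0.065,0.1,0,0,-4,255],[0.006,-0.1,0.1,0,0,-6,255],[0.008,-0.135,0.1,0,0,-8,255],[0.010,-0.17,0.1,0,0,-10,255],[0.012,-0.205,0.1,0,0,-11.2,255],[0.0134,-0.235,0.1,0,0,-11.2,255],[0.0134,-0.2526,0.1,0,0,-11.2,255]]]'
python3 -m jog '[[[0,0,0,0,0,0,255],[0,0,0,0,0,0,255]]]'
python3 - <<'E'
from h import *
delta([.4938,-.0025,.0965],187.7);m=bot.camera_model('wrist');np.savez('w3.npz',K=m['K'],T=m['T'])
cv2.imwrite('pics/w3.png',bot.camera('wrist'))
E
```

```text
clock: 6.28
eef_pos: [0.4921, -0.0059, 0.1747]
tool_rot: [-0.067, 0.998, -0.0, -0.0]
ft_force: [0.1, 0.0, -2.5]
grip_width: 0.023
clock: 6.45
eef_pos: [0.4923, -0.0037, 0.1748]
tool_rot: [-0.067, 0.998, 0.001, -0.0]
ft_force: [-0.3, 0.2, -2.0]
grip_width: 0.023
t 6.45 eef [ 0.4923 -0.0037  0.1748] d [ 0.0015  0.0012 -0.0783] rot [-0.07 -0.06 -0.02] F [-0.34  0.18 -2.04] T [ 0.01  0.03 -0.02] w 0.023 j [-0.01  0.26 -0.14  1.17  0.   -0.14]
```

View pics/w3.png

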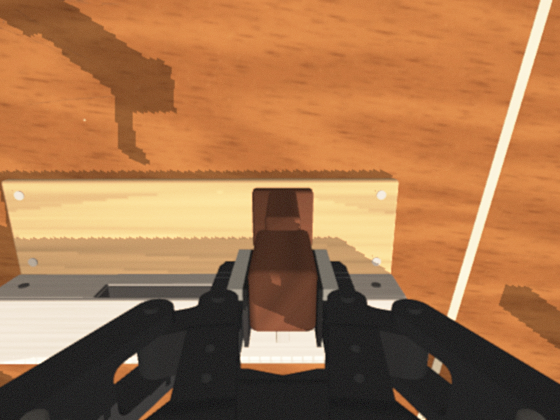

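The view shows the board's front corners at (3,182) and (396,181). The opening's right end is near (105,287), the stop's foot front edge is (252..312,189), and its top is held between the pads. I'll compare these with predictions.

```bash
python3 - <<'E'
from h import *
m=np.load('w3.npz');t=np.array([.5686,-.063]);th=.13415
def W(b,t=t,th=th):
    c,s=np.cos(th),np.sin(th);return [t[0]+c*b[0]-s*b[1],t[1]+s*b[0]+c*b[1],b[2]]
for n,b in dict(fr=(-.075,-.17,.01),fl=(-.075,.17,.01),railL=(.012,.17,.01),railLtop=(.012,.17,.056),openRtop=(.012,-.08,.051),openRbot=(.012,-.08,.03)).items():print(n,proj(m,W(b)).round(1))
e=np.array([.4923,-.0037]);y=np.radians(7.66);
for n,b in dict(f_t_l=(-.018,.018,.01),f_t_r=(-.018,-.018,.01),f_b_l=(-.018,.018,0),f_b_r=(-.018,-.018,0),plate=(-.018,-.008,.06),plate2=(-.018,.008,.06),g1=(-.012,-.012,.102),g2=(-.012,.012,.102),g3=(-.012,-.012,.06)).items():
    p=W(b,e,y);p[2]+=.0983;print(n,proj(m,p).round(1))
i=cv2.imread('pics/w3.png');cv2.imwrite('pics/c3.png',cv2.resize(i[170:350,60:420],None,fx=2.2,fy=2.2,interpolation=cv2.INTER_CUBIC))
E
```

```text
fr [  0.5 177.4]
fl [401.2 178.2]
railL [392.4 271.5]
railLtop [409.7 297.5]
openRtop [ 97.1 294. ]
openRbot [109.1 281.6]
f_t_l [314.2 193.5]
f_t_r [251.9 193.3]
f_b_l [312.7 189.5]
f_b_r [253.2 189.4]
plate [265.6 220.2]
plate2 [301.6 220.3]
g1 [248.7 275.9]
g2 [320. 276.]
g3 [256.9 232.9]
```

View pics/c3.png

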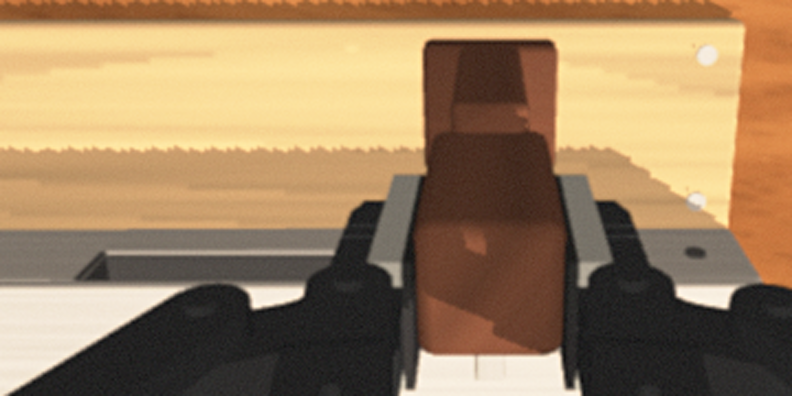

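Lateral grip is exact and the stop sits about 0.7 mm nearer the robot. The wrist view puts the board about 1.5 mm farther ahead and 1.3 mm to the right. I'll lower the stop in front of the rail.

```bash
python3 -m jog '[[[0,0,-0.025,0,0,0,255],[0,0,-0.05,0,0,0,255],[0,0,-0.065,0,0,0,255],[0,0,-0.075,0,0,0,255],[0,0,-0.0778,0,0,0,255],[0,0,-0.0778,0,0,0,255],[0,0,-0.0778,0,0,0,255]]]'
python3 - <<'E'
from h import *
t=np.array([.570,-.0642]);th=.13415;c,s=np.cos(th),np.sin(th)
for x in(-.065,-.012): b=(x+.0007,.070);delta([t[0]+c*b[0]-s*b[1],t[1]+s*b[0]+c*b[1],.097],187.7)
cv2.imwrite('pics/s1.png',cv2.resize(bot.camera('scene')[180:330,200:350],None,fx=4,fy=4,interpolation=cv2.INTER_CUBIC))
E
```

```text
clock: 7.08
eef_pos: [0.4936, -0.0024, 0.0982]
tool_rot: [-0.069, 0.998, 0.0, 0.001]
ft_force: [-0.1, 0.5, -1.7]
grip_width: 0.0231
t 7.0833 eef [ 0.4936 -0.0024  0.0982] d [ 0.0033 -0.0011 -0.0012] rot [-0.04  0.1  -0.22] F [-0.13  0.54 -1.71] T [-0.02 -0.03 -0.01] w 0.0231 j [-0.01  0.34 -0.25  0.98  0.   -0.14]
t 7.0833 eef [ 0.4936 -0.0024  0.0982] d [ 0.0559  0.006  -0.0012] rot [-0.04  0.1  -0.22] F [-0.13  0.54 -1.71] T [-0.02 -0.03 -0.01] w 0.0231 j [-0.01  0.34 -0.25  0.98  0.   -0.14]
```

View pics/s1.png

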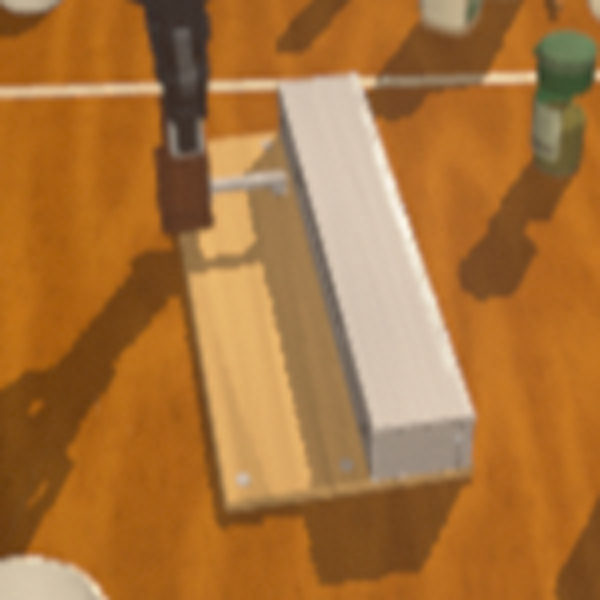

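The scene view shows the finger level and its tooth just in front of the rail near the left end. I'll go in slowly, then check force.

```bash
python3 -m jog '[[[0.0035,-0.001,-0.0012,0,0,0,255],[0.007,-0.0005,-0.0012,0,0,0,255],[0.012,0,-0.0012,0,0,0,255],[0.017,0.0007,-0.0012,0,0,0,255],[0.022,0.0014,-0.0012,0,0,0,255],[0.022,0.0014,-0.0012,0,0,0,255]]]'
python3 - <<'E'
from h import *
delta([.5495,.0036,.0965],187.7)
E
```

```text
clock: 7.63
eef_pos: [0.5165, -0.0014, 0.0965]
tool_rot: [-0.069, 0.998, 0.0, 0.001]
ft_force: [1.2, 0.2, -2.6]
grip_width: 0.0234
t 7.6333 eef [ 0.5165 -0.0014  0.0965] d [ 0.033  0.005 -0.   ] rot [-0.04  0.13 -0.16] F [ 1.15  0.24 -2.64] T [ 0.01 -0.02  0.02] w 0.0234 j [-0.    0.38 -0.19  1.    0.   -0.14]
```

```bash
python3 -m jog '[[[0.005,0.0007,0,0,0,0,255],[0.010,0.0014,0,0,0,0,255],[0.015,0.0022,0,0,0,0,255],[0.020,0.003,0,0,0,0,255],[0.025,0.0037,0,0,0,0,255],[0.030,0.0045,0,0,0,0,255],[0.033,0.005,0,0,0,0,255],[0.033,0.005,0,0,0,0,255],[0.033,0.005,0,0,0,0,255]]]'
python3 - <<'E'
from h import *
delta([.5495,.0036,.0965],187.7)
E
```

```text
clock: 8.38
eef_pos: [0.5479, 0.0035, 0.0962]
tool_rot: [-0.069, 0.998, 0.0, 0.0]
ft_force: [0.2, -0.2, -2.2]
grip_width: 0.023
t 8.3833 eef [0.5479 0.0035 0.0962] d [0.0016 0.0001 0.0003] rot [-0.04  0.01 -0.16] F [ 0.22 -0.18 -2.17] T [ 0.02  0.   -0.01] w 0.023 j [ 0.01  0.44 -0.11  1.03  0.   -0.13]
```

```bash
python3 -m jog '[[[0.0015,0,-0.0005,0,0,0,255],[0.0015,0,-0.001,0,0,0,255],[0.0015,0,-0.0015,0,0,0,255],[0.0015,0,-0.002,0,0,0,255],[0.0015,0,-0.002,0,0,0,255]]]'
```

```text
clock: 8.8
eef_pos: [0.5492, 0.0035, 0.0942]
tool_rot: [-0.069, 0.998, 0.0, 0.0]
ft_force: [-0.0, -0.2, -2.7]
grip_width: 0.0233
```

```bash
python3 -m jog '[[[0,0,-0.0005,0,0,0,255],[0,0,-0.001,0,0,0,255],[0,0,-0.001,0,0,0,255]]]'; python3 -m jog '[[[0,0,-0.0004,0,0,0,255],[0,0,-0.0004,0,0,0,255]]]'
```

```text
clock: 9.05
eef_pos: [0.5494, 0.0035, 0.0936]
tool_rot: [-0.069, 0.998, 0.0, 0.0]
ft_force: [-1.0, 0.8, 0.5]
grip_width: 0.0233
clock: 9.22
eef_pos: [0.5493, 0.0034, 0.0935]
tool_rot: [-0.069, 0.998, 0.0, 0.0]
ft_force: [-3.5, 0.0, 3.9]
grip_width: 0.0232
```

Light floor contact at TCP z ≈ 0.0936, with about 6 N normal force. First I'll slide to y ≈ +52, short of the notch range.

```bash
python3 -m jog '[[[0.0003,-0.002,0,0,0,0,255],[0.0005,-0.004,0,0,0,0,255],[0.0008,-0.006,0,0,0,0,255],[0.0011,-0.008,0,0,0,0,255],[0.0013,-0.010,0,0,0,0,255],[0.0016,-0.012,0,0,0,0,255],[0.0019,-0.014,0,0,0,0,255],[0.0022,-0.016,0,0,0,0,255]]]'
cat > chk.py <<'E'
import sys
from h import *
o=bot.get_obs();p=o['eef_pos'];f=o['ft_force'];t=np.array([.570,-.0642]);th=.13415;c,s=np.cos(th),np.sin(th)
d=p[:2]-t;print('t%.2f board x %.1f y %.1f z %.2f F'%(o['clock'],(c*d[0]+s*d[1])*1e3,(-s*d[0]+c*d[1])*1e3,p[2]*1e3),np.round(f,1))
sys.exit(int(p[2]<.0928 or f[2]<-0.5 or f[2]>12 or np.hypot(*f[:2])>9))
E
python3 chk.py
```

```text
clock: 9.88
eef_pos: [0.5524, -0.0125, 0.0932]
tool_rot: [-0.069, 0.998, 0.001, 0.001]
ft_force: [-1.0, 4.2, 4.5]
grip_width: 0.0239
t9.88 board x -10.5 y 53.6 z 93.18 F [-1.   4.2  4.5]
```

```bash
J='python3 -m jog'; 
python3 -m jog '[[[0,-0.001,0,0,0,0,255],[0.0001,-0.002,0,0,0,0,255],[0.0002,-0.003,0,0,0,0,255]]]' >/dev/null && python3 chk.py &&
python3 -m jog '[[[0.0001,-0.001,0,0,0,0,255],[0.0002,-0.002,0,0,0,0,255],[0.0004,-0.003,0,0,0,0,255]]]' >/dev/null && python3 chk.py &&
python3 -m jog '[[[0.0001,-0.001,0,0,0,0,255],[0.0002,-0.002,0,0,0,0,255],[0.0004,-0.003,0,0,0,0,255]]]' >/dev/null && python3 chk.py &&
python3 -m jog '[[[0.0001,-0.001,0,0,0,0,255],[0.0002,-0.002,0,0,0,0,255],[0.0004,-0.003,0,0,0,0,255]]]' >/dev/null && python3 chk.py &&
python3 -m jog '[[[0.0001,-0.001,0,0,0,0,255],[0.0002,-0.002,0,0,0,0,255],[0.0004,-0.003,0,0,0,0,255]]]' >/dev/null && python3 chk.py &&
python3 -m jog '[[[0.0001,-0.001,0,0,0,0,255],[0.0002,-0.002,0,0,0,0,255],[0.0004,-0.003,0,0,0,0,255]]]' >/dev/null && python3 chk.py
```

```text
t10.13 board x -10.8 y 50.4 z 93.13 F [1.1 4.5 3.8]
t10.38 board x -11.1 y 47.6 z 93.14 F [0.8 4.9 4.5]
t10.63 board x -11.3 y 44.8 z 93.14 F [0.2 5.  4.4]
t10.88 board x -11.5 y 41.9 z 93.14 F [-0.3  4.8  5.7]
t11.13 board x -11.6 y 39.0 z 93.12 F [0.8 4.9 6.5]
t11.38 board x -11.7 y 36.1 z 93.11 F [-0.2  6.2  6.3]
```

```bash

python3 -m jog '[[[0.0001,-0.001,0,0,0,0,255],[0.0002,-0.002,0,0,0,0,255],[0.0004,-0.003,0,0,0,0,255]]]' >/dev/null && python3 chk.py &&
python3 -m jog '[[[0.0001,-0.001,0,0,0,0,255],[0.0002,-0.002,0,0,0,0,255],[0.0004,-0.003,0,0,0,0,255]]]' >/dev/null && python3 chk.py &&
python3 -m jog '[[[0.0001,-0.001,0,0,0,0,255],[0.0002,-0.002,0,0,0,0,255],[0.0004,-0.003,0,0,0,0,255]]]' >/dev/null && python3 chk.py &&
python3 -m jog '[[[0.0001,-0.001,0,0,0,0,255],[0.0002,-0.002,0,0,0,0,255],[0.0004,-0.003,0,0,0,0,255]]]' >/dev/null && python3 chk.py &&
python3 -m jog '[[[0.0001,-0.001,0,0,0,0,255],[0.0002,-0.002,0,0,0,0,255],[0.0004,-0.003,0,0,0,0,255]]]' >/dev/null && python3 chk.py &&
python3 -m jog '[[[0.0001,-0.001,0,0,0,0,255],[0.0002,-0.002,0,0,0,0,255],[0.0004,-0.003,0,0,0,0,255]]]' >/dev/null && python3 chk.py &&
python3 -m jog '[[[0.0001,-0.001,0,0,0,0,255],[0.0002,-0.002,0,0,0,0,255],[0.0004,-0.003,0,0,0,0,255]]]' >/dev/null && python3 chk.py &&
python3 -m jog '[[[0.0001,-0.001,0,0,0,0,255],[0.0002,-0.002,0,0,0,0,255],[0.0004,-0.003,0,0,0,0,255]]]' >/dev/null && python3 chk.py &&
python3 -m jog '[[[0.0001,-0.001,0,0,0,0,255],[0.0002,-0.002,0,0,0,0,255],[0.0004,-0.003,0,0,0,0,255]]]' >/dev/null && python3 chk.py &&
python3 -m jog '[[[0.0001,-0.001,0,0,0,0,255],[0.0002,-0.002,0,0,0,0,255],[0.0004,-0.003,0,0,0,0,255]]]' >/dev/null && python3 chk.py
```

```text
t11.63 board x -11.7 y 33.1 z 93.15 F [0.1 5.7 6.7]
t11.88 board x -11.8 y 30.2 z 93.16 F [-0.8  5.9  6.9]
t12.13 board x -11.8 y 27.2 z 93.14 F [0.1 6.9 6.4]
t12.38 board x -11.8 y 24.2 z 93.17 F [-0.6  6.   7.8]
t12.63 board x -11.9 y 21.2 z 93.17 F [0.4 5.5 7.4]
t12.88 board x -12.0 y 18.2 z 93.12 F [-1.3  5.7  6.2]
t13.13 board x -11.9 y 15.2 z 93.17 F [-1.4  5.5  5.7]
t13.38 board x -11.9 y 12.2 z 93.16 F [-1.1  5.8  6.9]
t13.63 board x -12.0 y 9.2 z 93.14 F [-0.6  5.9  6.5]
t13.88 board x -12.0 y 6.2 z 93.17 F [-1.   5.8  6.6]
```

```bash

python3 -m jog '[[[0.0001,-0.001,0,0,0,0,255],[0.0003,-0.002,0,0,0,0,255],[0.0005,-0.003,0,0,0,0,255]]]' >/dev/null && python3 chk.py &&
python3 -m jog '[[[0.0001,-0.001,0,0,0,0,255],[0.0003,-0.002,0,0,0,0,255],[0.0005,-0.003,0,0,0,0,255]]]' >/dev/null && python3 chk.py &&
python3 -m jog '[[[0.0001,-0.001,0,0,0,0,255],[0.0002,-0.002,0,0,0,0,255],[0.0004,-0.003,0,0,0,0,255]]]' >/dev/null && python3 chk.py &&
python3 -m jog '[[[0.0001,-0.001,0,0,0,0,255],[0.0002,-0.002,0,0,0,0,255],[0.0004,-0.003,0,0,0,0,255]]]' >/dev/null && python3 chk.py &&
python3 -m jog '[[[0.0001,-0.001,0,0,0,0,255],[0.0002,-0.002,0,0,0,0,255],[0.0004,-0.003,0,0,0,0,255]]]' >/dev/null && python3 chk.py &&
python3 -m jog '[[[0.0001,-0.001,0,0,0,0,255],[0.0003,-0.002,0,0,0,0,255],[0.0005,-0.003,0,0,0,0,255]]]' >/dev/null && python3 chk.py &&
python3 -m jog '[[[0.0001,-0.001,0,0,0,0,255],[0.0002,-0.002,0,0,0,0,255],[0.0004,-0.003,0,0,0,0,255]]]' >/dev/null && python3 chk.py &&
python3 -m jog '[[[0.0001,-0.001,0,0,0,0,255],[0.0002,-0.002,0,0,0,0,255],[0.0004,-0.003,0,0,0,0,255]]]' >/dev/null && python3 chk.py &&
python3 -m jog '[[[0.0001,-0.001,0,0,0,0,255],[0.0002,-0.002,0,0,0,0,255],[0.0004,-0.003,0,0,0,0,255]]]' >/dev/null && python3 chk.py &&
python3 -m jog '[[[0.0001,-0.001,0,0,0,0,255],[0.0002,-0.002,0,0,0,0,255],[0.0004,-0.003,0,0,0,0,255]]]' >/dev/null && python3 chk.py
```

```text
t14.13 board x -12.0 y 3.2 z 93.16 F [-1.   6.2  7.9]
t14.38 board x -12.0 y 0.2 z 93.17 F [-1.6  6.2  6.9]
t14.63 board x -12.0 y -2.8 z 93.16 F [-0.5  6.7  7.1]
t14.88 board x -11.9 y -5.8 z 93.18 F [-0.7  5.9  6.5]
t15.13 board x -11.9 y -8.9 z 93.14 F [-1.2  5.7  7. ]
t15.38 board x -11.8 y -12.2 z 93.01 F [-0.8  5.9  5. ]
t15.63 board x -13.7 y -16.9 z 91.27 F [ 0.3  0.1 -3.1]
```

It dropped at y ≈ -17: z fell 2 mm and both the normal and side forces vanished. I'll lower it straight down gently.

```bash

python3 -m jog '[[[0,0,-0.0005,0,0,0,255],[0,0,-0.001,0,0,0,255],[0,0,-0.0015,0,0,0,255]]]' >/dev/null ; python3 chk.py;python3 -c "
from h import *
delta([.55,0,.0865],187.7)"
```

```text
t15.88 board x -12.2 y -16.3 z 90.57 F [-0.3  0.3 -2.1]
t 15.8833 eef [ 0.5601 -0.0819  0.0906] d [-0.0101  0.0819 -0.0041] rot [-0.01 -0.08 -0.12] F [-0.3   0.29 -2.14] T [-0.01  0.01  0.02] w 0.0233 j [-0.15  0.47 -0.06  1.04 -0.   -0.28]
```

```bash

python3 -m jog '[[[0,0,-0.0008,0,0,0,255],[0,0,-0.0016,0,0,0,255],[0,0,-0.0024,0,0,0,255],[0,0,-0.003,0,0,0,255],[0,0,-0.003,0,0,0,255]]]' >/dev/null ; python3 chk.py
python3 -m jog '[[[0,0,-0.0004,0,0,0,255],[0,0,-0.0008,0,0,0,255],[0,0,-0.0008,0,0,0,255]]]' >/dev/null ; python3 chk.py
```

```text
t16.30 board x -11.4 y -15.9 z 88.26 F [ 0.6  0.3 -1.4]
t16.55 board x -11.4 y -15.9 z 87.57 F [ 0.1 -0.6 -1.8]
```

```bash

python3 -m jog '[[[0,0,-0.0005,0,0,0,255],[0,0,-0.001,0,0,0,255],[0,0,-0.001,0,0,0,255]]]' >/dev/null ; python3 chk.py
python3 -m jog '[[[0,0,-0.0003,0,0,0,255],[0,0,-0.0003,0,0,0,255]]]' >/dev/null ; python3 chk.py
python3 -c "
from h import *
cv2.imwrite('pics/s2.png',cv2.resize(bot.camera('scene')[200:320,200:340],None,fx=5,fy=5,interpolation=cv2.INTER_CUBIC))"
```

```text
t16.80 board x -11.3 y -15.9 z 86.60 F [-0.7 -0.  -2.1]
t16.97 board x -11.3 y -16.0 z 86.59 F [-1.6 -0.2  0. ]
```

View pics/s2.png

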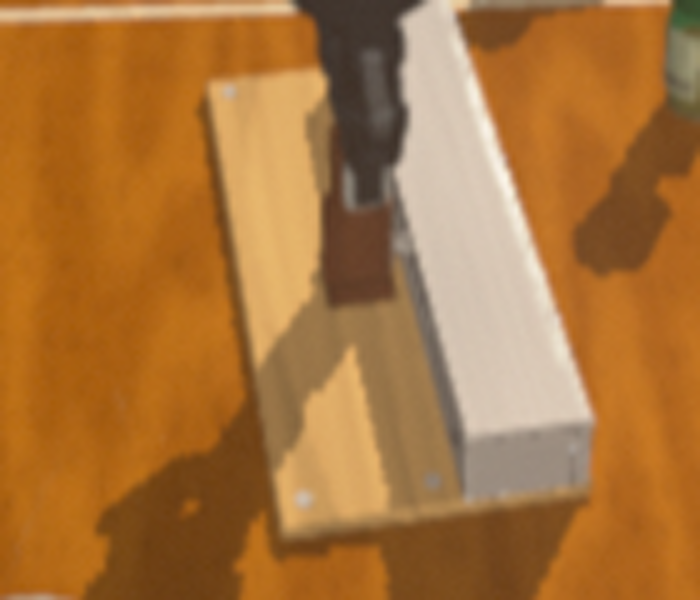

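The foot stands on the board: contact came 7 mm below the floor level, as specified. I'll release and retreat.

```bash

python3 -m jog '[[[0,0,0,0,0,0,150],[0,0,0,0,0,0,80],[0,0,0,0,0,0,0],[0,0,0,0,0,0,0],[0,0,0,0,0,0,0],[0,0,0,0,0,0,0],[0,0,0,0,0,0,0]]]'
python3 -m jog '[[[0,0,0.01,0,0,0,0],[0,0,0.025,0,0,0,0],[0,0,0.05,0,0,0,0],[0,0,0.08,0,0,0,0],[0,0,0.11,0,0,0,0],[0,0,0.11,0,0,0,0],[0,0,0.11,0,0,0,0]]]'
python3 - <<'E'
from h import *
m=bot.camera_model('wrist')
i=bot.camera('wrist');s=cv2.resize(bot.camera('scene')[190:310,200:340],(560,480),interpolation=cv2.INTER_CUBIC)
cv2.imwrite('pics/f1.png',np.hstack([cv2.resize(i,(400,300)),cv2.resize(s,(350,300))]))
t=np.array([.570,-.0642]);th=.13415;c,s=np.cos(th),np.sin(th)
for b in [(-.03,.002,.01),(-.03,-.034,.01),(-.024,-.004,.112),(-.024,-.028,.112)]:print(proj(m,[t[0]+c*b[0]-s*b[1],t[1]+s*b[0]+c*b[1],b[2]])/1.4)
E
```

```text
clock: 17.6
eef_pos: [0.5609, -0.0815, 0.0863]
tool_rot: [-0.069, 0.998, 0.0, 0.0]
ft_force: [-0.4, 0.8, -0.3]
grip_width: 0.0856
clock: 18.18
eef_pos: [0.5626, -0.0818, 0.1996]
tool_rot: [-0.069, 0.998, -0.0, 0.003]
ft_force: [0.4, -0.7, -1.0]
grip_width: 0.0859
[216.64047218 112.0721592 ]
[188.23244852 111.93057254]
[216.23438255 135.78057068]
[189.33740789 135.65085497]
```

View pics/f1.png

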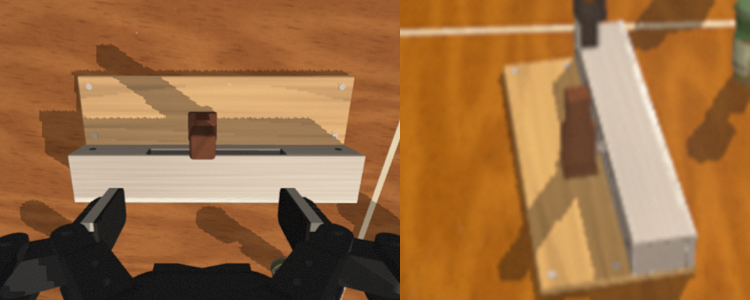

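The stop stands upright and square at its fitted place. Its foot edge is seen at (189..216,111), against a prediction of (188..217,112), and the gripper is clear.

```bash
python3 -c "
from workcell import bot
print(bot.job_done())"
```

```text
the job is handed in; nothing more can be done
None
```

The dark end stop is fitted in the notch, released and handed in at about 18 s of the 51 s allowed.

- **Slide:** I entered the tooth at the left end (about y = +70 mm) and set it on the floor with about 6 N. I then slid it right in 3 mm checked steps, with side force up to about 7 N. It dropped into the notch at about y = -16 mm.
- **Seating:** The foot met the board 7.0 mm below the height of the floor contact, which matches the fitted height.
- **Final view:** The stop stands upright and square, within about 1 pixel of where it should be, with the gripper clear above it.
- **Disagreements:** The top and wrist cameras differed by about 1.5 mm on the board's position; I used the wrist's value. The tool also shifted about 2 mm along x as the tooth dropped, then came back, with no force showing.
- **Not checked:** I didn't measure the bowl, glass and jars again at the end. The arm stayed clear of them and the force readings showed no unexpected contact.

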